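Prop the parts case open to air

ROBOT

A 6-joint arm with a two-finger parallel gripper is mounted at the origin on a cart in front of the work surface, level with it; the furniture and walls round the work are solid. World frame = base frame: x ahead of the robot, y to its left, z up, the work surface at z = 0. Lengths are in mm, angles in degrees, forces in N, time in s.
With the tool pointing down it reaches from about 225 to 875 mm from the base axis. Payload 3.4 kg.
Tool frame: the origin (TCP) lies at the very end of the fingers, on their centre line; the grasp point (between the pads) lies 19 mm behind it (ctrl.tcp_to_grasp is the distance from the TCP to the grasp point, in mm); y points along the fingers, x is the direction in which the jaws open and shut, and the axes are right-handed (so a half turn about y gives the same grasp; the last joint's range is limited). The gripper opens to 85 mm and grips with 20 to 120 N. Pads are 22 mm wide; open, the fingers measure 114 mm over their backs; the gripper's body (76 mm by 85 mm) begins 54 mm behind the grasp point. The pads swing forward as they close: fully open they stand 13 mm farther back than shut.
Start: joints at [63.827, 15.808, 86.224, -0, 77.962, -6.933], TCP at [189.494, 542.913, 231.328] pointing down, gripper open.
Joint ranges: [-165.64, 165.64], [-43.16, 119.46], [12.63, 154.43], [-67.54, 247.53], [6.08, 155.33], [-154.97, 154.97]. Speed limits (degrees/s): [147.25, 147.25, 180, 180, 180, 180].

INTERFACE

Orientations are given as [roll, pitch, yaw] about the fixed x, y, z axes, in that order (R = Rz(yaw) Ry(pitch) Rx(roll)).
In Python, from rig import ctrl, effector, planner, readout, vision, order gives the robot as it stands. The module is installed in compiled form; this text tells all that it offers. Calls block until the motion is done:
- ctrl.movep(position, orientation): joint-space move of the TCP to a pose.
- ctrl.move_straight(position, frame=None, vel=150, guard=None): straight line of the TCP; frame=None keeps the orientation; vel is the mean speed in mm/s. With guard (N) it stops when the force on the tool has changed by that much, and returns True; else False.
- ctrl.movej(angles): joint-space move.
- effector.set_gripper(opening, force=None): finger opening in mm; force is the grip in N (None keeps the last); returns when the fingers have stopped.
- ctrl.pause(seconds).
- planner.solve_ik(position, orientation): joint angles nearest the present ones, or None.
- readout.get_state(): the state.
- vision.camera(name): name is "scene" or "side" or "wrist"; returns the picture (420x560x3 uint8, red, green, blue); there is no depth.
- vision.get_calibration(name): a dict with "mtx" (3x3 intrinsics, pixels), "dist_coeffs" ([k1, k2, p1, p2, k3] as OpenCV has them; the pictures are not rectified), "cam_to_world" (4x4, takes a point from camera to world coordinates). Camera axes: x right, y up, looking along -z (the intrinsics and any distortion apply to the point x, -y, -z); pixel columns grow to the right and rows downward; lengths in mm; the calibration is good to about 2 mm. A picture is of the moment at which its call begins: read the wrist's pose just before it. get_calibration takes no time and is no camera call; for the wrist camera it gives the pose at the moment of the call.
A pose or a line that the arm cannot do raises ctrl.PlanningError and nothing moves.
- order.finish_job(): hands the job in, once; it reports no verdict.
Trained networks look in the newest picture that a camera, given by its name, has taken for a name from the list of things; names that differ only in an ending like _2 or _b are one class to them, and where a whole thing is asked for, a point or a joint stands for the part that bears it (a point fixed in the world has none). Each returns a list of dicts, best first, with "score" (0 to 1); they miss things now and then, are a little off and sometimes report something else, mostly with a low value. They report only what shows in the picture. A call takes as long as a camera call.
- vision.recognise(camera, name): "bbox" ([centre column, centre row, width, height] as shares, 0 to 1, of the picture: columns of its width, rows of its height, round what is visible of it).
- vision.pinpoint(camera, name): "point" ([column, row] as shares, 0 to 1, of the picture: columns of its width, rows of its height: a listed point, or the origin of a listed thing).
The state is a dict: "clock": time; "q": joint angles; "qvel": joint speeds; "joint_efforts": joint torques, N m; "eef_pos": TCP position; "tool_rot": TCP orientation; "contact_force": force on the tool from outside, world axes, zero at the start; "torque": the same for the moment, N m; "width": finger opening in mm.
Only numpy, scipy, OpenCV 4.12 (cv2) and the standard library are available. Lean on these libraries where they do the work, as an engineer would, in place of code of your own. Each camera call takes 0.05 s, during which the arm holds its last target.

TASK

The washed tin and steel block in the closed wooden case have to air under a half-open lid. Lift the lid by its brass bar and lay it right back, swing the steel stay inside fully up past upright to its stop, then lower the lid gently, without letting it drop, until it rests on the ball end of the stay and stays propped there. Leave the tin and the block lying where they are in the case.

Things in the scene. Friction and masses are not known exactly. Their poses are not given: they have to be found in the camera images.
- case: Fixed dark wooden case with brass corners, 190 (x) x 250 (y) x 60 mm high without lid, walls 6 mm. Origin: centre of its underside. x points from its front edge to the hinged rear edge, z up. Inside floor 8 mm above the origin. The stay swings in a plane parallel to y, 35 mm in front of the centre.
- lid_hinge (a point): Middle of the lid's hinge line, on the upper rear edge of the case (case frame x +95, y 0, z +60 mm); the line runs along the case's y axis. Does not move.
- lid_handle (a point): Centre of the brass bar on the lid: round, 10 mm thick, 56 mm long, parallel to the hinge line, 24 mm above the lid's outer face on two 8 mm posts 14 mm either side of the middle. Lid closed: 160 mm in front of the hinge line, 67 mm above it; turns with the lid. Lid edge 30 mm beyond. Gripped by its two ends it pivots, so the gripper can keep pointing down.
- lid (a joint): Lid angle, rad: 0 closed, 1.62 laid back against its stop, where it stays by its weight; released short of about 1.3 it falls shut, hardly braked. Lid: dark wooden tray upside down, 190 x 250 x 43 mm (8 mm top, 35 mm rim), about 0.35 kg. Resting on the raised stay it reads about 0.53.
- stay (a joint): Stay angle, rad: 0 down on its rest (bar slanting 24 degrees up from pivot to ball), 1.15 upright, 1.29 at its stop, 8 degrees past upright, where it carries the lid. Slight friction: under 0.5 N at the ball moves it, and it stays about where it is left.
- stay_ball (a point): Centre of the steel ball, 14 mm across, at the free end of the stay, a bar 6 mm wide (case x) by 8 mm, ball 150 mm from the pivot. At rest the ball is 81 mm above the case's underside (21 mm above the rim) on the case's -y side, 60 mm clear of that wall; it swings up and over towards +y. Push it from its -y side, following its arc.
- stay_pivot (a point): Pivot of the stay, in a small brass bracket on the case floor (case frame x -35, y +85, z +20 mm); its axis is parallel to the case's x axis. Does not move.
- washed_tin: Loose round light metal tin, 49 mm across, 20 mm high, lying on the case floor behind the stay on the -y half. Origin: centre of its underside.
- washed_block: Loose square grey steel block, 60 x 60 x 18 mm, lying on the case floor behind the stay on the +y half. Origin: centre of its underside.

How it is judged (in metres and radians):
On the way, in this order (a step that is already met when the one before it is completed fails the run):
1. the lid is laid right back (value of joint lid above 1.5 rad), for 0.2 s.
2. the stay is swung up past upright while the lid is open (value of joint stay above 1.19 rad and value of joint lid above 0.7 rad), for 0.2 s.
At the end, for the whole second after the job is handed in: The stay is past upright (above 1.19 rad), the lid rests on it at 0.48 to 0.59 rad, at rest, and the tin and block lie within 30 mm of where they were (value of joint stay above 1.19 rad and value of joint lid between 0.48 and 0.59 rad and velocity of joint lid between -0.05 and 0.05 rad/s and not (distance of washed_tin from where it was at the start of the episode above 0.03 m) and not (distance of washed_block from where it was at the start of the episode above 0.03 m)); the robot touches nothing.
It fails at once if the lid is dropped (it falls faster than 3 rad/s) (velocity of joint lid below -3 rad/s).
It fails at once if the tin or the block is moved by more than 30 mm (distance of any of washed_tin, washed_block from where it was at the start of the episode above 0.03 m).
It also fails if it takes over 66 s, if anything falls off the work surface, if the arm or the gripper's body presses on something with over 40 N, if the wrist force passes 120 N, or if a joint passes its speed limit or range.

## Working session

There is one attempt and no reset: what is moved stays moved. The work goes in short steps, each a Python script; the robot and the scene stay as the last script left them, time stands still between calls to the robot, and variables do not carry over. Pictures are saved under pics/ and viewed, and the job is handed in when it is done.

```bash
mkdir -p pics
cat > h.py <<'E'
import numpy as np, cv2
from rig import ctrl, effector, planner, readout, vision, order
def snap(n,f):
    im=vision.camera(n); cv2.imwrite('pics/'+f,cv2.cvtColor(im,cv2.COLOR_RGB2BGR)); return im
def ray(c,uv):
    k=vision.get_calibration(c); M=np.array(k['cam_to_world'])
    p=cv2.undistortPoints(np.array([[uv]],float),np.array(k['mtx']),np.array(k['dist_coeffs']))[0,0]
    d=M[:3,:3]@np.array([p[0],-p[1],-1]); return M[:3,3],d/np.linalg.norm(d)
def proj(c,P,k=None):
    k=k or vision.get_calibration(c); M=np.array(k['cam_to_world'])
    P=np.atleast_2d(P); q=(P-M[:3,3])@M[:3,:3]; q=q*np.array([1,-1,-1])
    return cv2.projectPoints(q,np.zeros(3),np.zeros(3),np.array(k['mtx']),np.array(k['dist_coeffs']))[0][:,0]
E
python3 - <<'E'
from h import *
for n in ['scene','side','wrist']:
    snap(n,n+'0.png')
    for t in ['lid_handle','lid_hinge','case']:
        print(n,t,[(np.round(np.array(r['point'])*[560,420],1),round(r['score'],2)) for r in vision.pinpoint(n,t)][:2])
    print(np.round(vision.get_calibration(n)['cam_to_world'],2))
s=readout.get_state();print(s)
E
```

```text
scene lid_handle [(array([317.9, 254.6]), 0.87)]
scene lid_hinge []
scene case [(array([329.5, 273.6]), 0.56)]
[[ 4.9000e-01  5.5000e-01 -6.7000e-01 -3.7000e+01]
 [-8.7000e-01  3.0000e-01 -3.9000e-01 -2.7690e+02]
 [-1.0000e-02  7.8000e-01  6.3000e-01  6.4055e+02]
 [ 0.0000e+00  0.0000e+00  0.0000e+00  1.0000e+00]]
side lid_handle [(array([327.1, 193. ]), 0.62)]
side lid_hinge [(array([260.2, 219.7]), 0.6)]
side case [(array([296.4, 239.9]), 0.85)]
[[-1.0000e+00 -0.0000e+00  1.0000e-02  5.6947e+02]
 [ 1.0000e-02 -4.3000e-01  9.0000e-01  8.0832e+02]
 [ 0.0000e+00  9.0000e-01  4.3000e-01  4.7320e+02]
 [ 0.0000e+00  0.0000e+00  0.0000e+00  1.0000e+00]]
wrist lid_handle []
wrist lid_hinge []
wrist case []
[[ 3.3000e-01 -9.0000e-01 -3.0000e-01  1.1330e+02]
 [ 9.4000e-01  3.1000e-01  1.0000e-01  5.6888e+02]
 [ 0.0000e+00 -3.1000e-01  9.5000e-01  3.7536e+02]
 [ 0.0000e+00  0.0000e+00  0.0000e+00  1.0000e+00]]
{'clock': 0.6, 'q': array([ 6.38276765e+01,  1.58064046e+01,  8.62264067e+01,  2.52672965e-04,
        7.79600159e+01, -6.93167666e+00]), 'qvel': array([ 0.05393697, -0.05541447, -0.00414336,  0.02961208, -0.06427454,
       -0.0231181 ]), 'joint_efforts': array([-7.01832414e-04, -4.16390669e+01, -2.45983618e+01, -1.03557097e-04,
        4.07131874e-04, -6.27096327e-06]), 'eef_pos': array([189.4888919 , 542.90966121, 231.32911125]), 'tool_rot': array([-9.00006203e+01, -7.15010807e-03,  7.07593005e+01]), 'contact_force': array([0.62955159, 1.11245494, 0.67333262]), 'torque': array([ 0.03759505, -0.02936038, -0.0728874 ]), 'width': 85.52318640769111}
```

View pics/scene0.png

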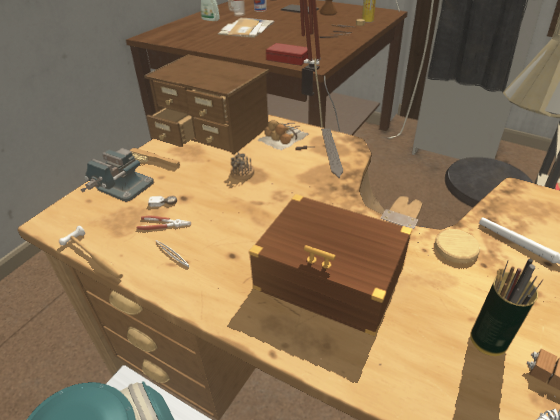

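View pics/side0.png

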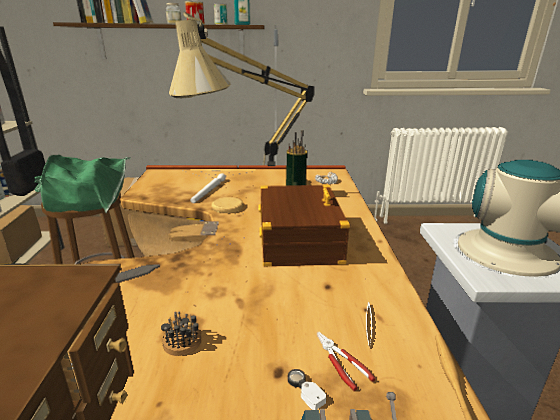

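Run:
```python
import cv2
a=cv2.imread('pics/scene0.png')[180:345,220:440]; cv2.imwrite('pics/s1.png',cv2.resize(a,None,fx=3.6,fy=3.6,interpolation=cv2.INTER_CUBIC))
a=cv2.imread('pics/side0.png')[170:280,245:365]; cv2.imwrite('pics/s2.png',cv2.resize(a,None,fx=5,fy=5,interpolation=cv2.INTER_CUBIC))
```

```text
(no output)
```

View pics/s1.png

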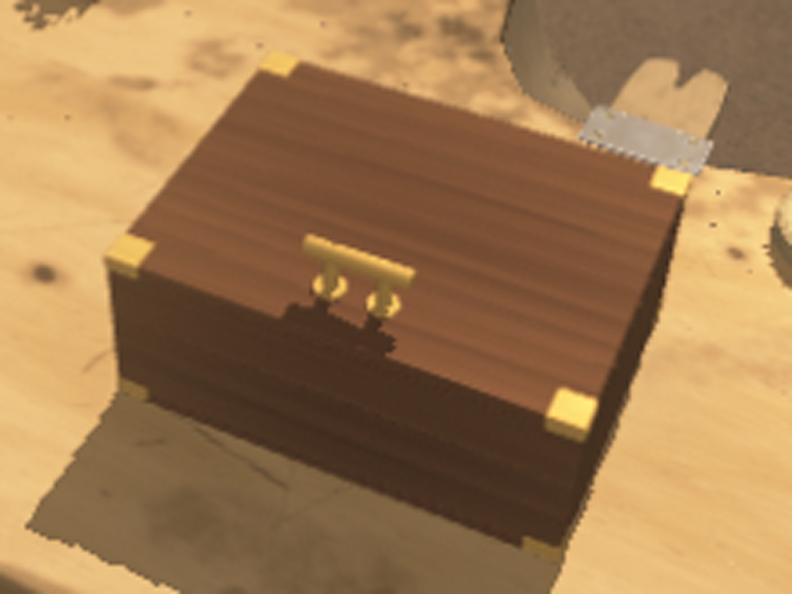

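View pics/s2.png

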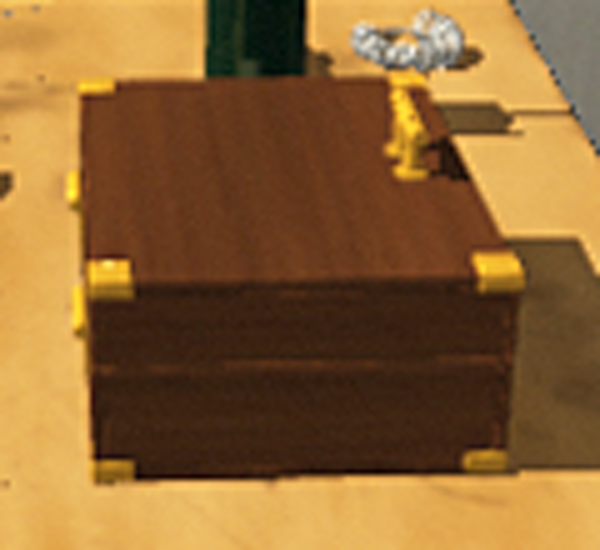

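```bash
cat > fit.py <<'E'
from h import *
from scipy.optimize import least_squares
S=[((95,125,103),(273,56)),((-95,125,103),(107,258)),((-95,-125,103),(590,414)),((95,-125,103),(690,183)),((-95,125,0),(120,393)),((-95,-125,0),(562,555)),((-65,28,127),(306,246)),((-65,-28,127),(412,275))]
D=[((95,125,103),(88,268)),((-95,125,103),(522,265)),((95,125,0),(95,482)),((-95,125,0),(510,472)),((95,-125,103),(80,82))]
ks,kd=[vision.get_calibration(c) for c in('scene','side')]
def W(p,P):
    c,s=np.cos(p[3]),np.sin(p[3]); R=np.array([[c,-s,0],[s,c,0],[0,0,1]])
    return np.array(P,float)@R.T+p[:3]
if __name__=='__main__':
    a=np.array([x[1] for x in S])/3.6+[220,180]; b=np.array([x[1] for x in D])/5+[245,170]
    f=lambda p: np.r_[(proj('',W(p,[x[0] for x in S]),ks)-a).ravel(),(proj('',W(p,[x[0] for x in D]),kd)-b).ravel()]
    r=least_squares(f,[600,0,0,0],loss='soft_l1'); print(r.x,np.degrees(r.x[3])); print(np.round(r.fun.reshape(-1,2),1))
    f2=lambda q: f([q[0],q[1],0,q[2]])
    r=least_squares(f2,[600,0,0],loss='soft_l1'); print(r.x,np.degrees(r.x[2])); print(np.round(r.fun.reshape(-1,2),1))
E
python3 fit.py
```

```text
[ 4.98086212e+02 -6.49077602e+01 -1.07852519e+00  5.30447091e-02] 3.039237959728606
[[-1.  -1.6]
 [-0.5 -0.2]
 [-0.   3.9]
 [ 0.4 -3. ]
 [-0.3 -0.5]
 [-0.3  1.6]
 [ 0.3 -0.6]
 [ 1.   1.4]
 [ 0.6  2.3]
 [ 0.4  0.7]
 [-0.3 -0. ]
 [-1.  -0.6]
 [-1.  -1. ]]
[ 4.97776129e+02 -6.49163626e+01  5.33518794e-02] 3.056837517209901
[[-1.1 -1.9]
 [-0.6 -0.5]
 [ 0.   3.6]
 [ 0.5 -3.3]
 [-0.4 -0.7]
 [-0.3  1.4]
 [ 0.3 -0.9]
 [ 1.   1.1]
 [ 0.8  1.9]
 [ 0.6  0.3]
 [-0.2 -0.4]
 [-0.8 -1. ]
 [-0.9 -1.4]]
```

Run:
```python
from h import *
print(planner.solve_ik([430,-68,300],[-90,0,93]),planner.solve_ik([430,-68,300],[-90,0,-87]))
ctrl.movep([430,-68,300],[-90,0,93])
k=vision.get_calibration('wrist');s=readout.get_state();snap('wrist','w1.png')
for t in ['lid_handle','case','lid_hinge']: print(t,[(np.round(np.array(r['point'])*[560,420],1),round(r['score'],2)) for r in vision.pinpoint('wrist',t)][:2])
import pickle;pickle.dump(k,open('k1.pkl','wb'))
print(s['clock'],s['eef_pos'],s['tool_rot'],s['q'])
```

```text
[-1.81592144e+01  1.52161007e+00  9.41580057e+01 -2.54444375e-14
  8.43203843e+01 -1.11159214e+02] [-18.15921442   1.52161007  94.15800565   0.          84.32038428
  68.84078558]
lid_handle [(array([279.6, 192.2]), 0.97)]
case [(array([276.6, 213.6]), 0.58)]
lid_hinge []
2.95 [430.12696113 -67.47560902 299.93971867] [-9.00001550e+01 -2.10008972e-02  9.30461630e+01] [-1.81041695e+01  1.52941838e+00  9.41582457e+01  1.97390794e-02
  8.43197691e+01 -1.11152287e+02]
```

View pics/w1.png

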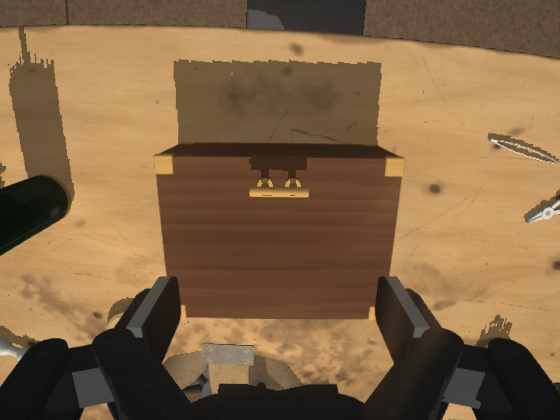

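```bash
python3 - <<'E'
import cv2
a=cv2.imread('pics/w1.png'); b=a[135:335,140:420]; cv2.imwrite('pics/w1z.png',cv2.resize(b,None,fx=2.8,fy=2.8,interpolation=cv2.INTER_CUBIC))
E
cat > fit2.py <<'E'
from fit import *
import pickle
kw=pickle.load(open('k1.pkl','rb'))
Wr=[((-95,-125,103),(155,155)),((-95,125,103),(404,157)),((95,0,103),(0,318)),((-65,-28,127),(249.5,193)),((-65,28,127),(309,193))]
def fw(p):
    d=proj('',W(p,[x[0] for x in Wr]),kw)-np.array([x[1] for x in Wr]); d[2,0]=0; return d.ravel()
a=np.array([x[1] for x in S])/3.6+[220,180]; b=np.array([x[1] for x in D])/5+[245,170]
f=lambda q:(lambda p: np.r_[fw(p)*1.5,(proj('',W(p,[x[0] for x in S]),ks)-a).ravel(),(proj('',W(p,[x[0] for x in D]),kd)-b).ravel()])([q[0],q[1],0,q[2]])
r=least_squares(f,[500,-65,0.05],loss='soft_l1');print(r.x,np.degrees(r.x[2]));print(np.round(r.fun.reshape(-1,2),1))
r=least_squares(lambda q:fw([q[0],q[1],0,q[2]]),[500,-65,0.05]);print(r.x,np.degrees(r.x[2]));print(np.round(r.fun.reshape(-1,2),1))
E
python3 fit2.py
```

```text
[ 4.99263490e+02 -6.31524463e+01  4.79153870e-02] 2.7453494465484547
[[-1.7  0.9]
 [ 0.   0. ]
 [ 0.   1. ]
 [-0.1 -2.7]
 [-0.7 -2.3]
 [-1.1 -2.6]
 [-1.  -1.7]
 [-1.1  2.7]
 [ 0.  -3.8]
 [-0.8 -1.9]
 [-1.3  0.5]
 [-0.4 -1.9]
 [ 0.2  0.1]
 [-0.3  2.2]
 [-0.2  0.7]
 [-1.2 -0.1]
 [-1.6 -0.5]
 [-1.2 -1.2]]
[ 4.99777846e+02 -6.28861381e+01  4.56994768e-02] 2.618387146308044
[[-0.7  0.9]
 [ 0.4  0.8]
 [ 0.   1.1]
 [ 0.4 -1.4]
 [-0.1 -0.9]]
```

View pics/w1z.png

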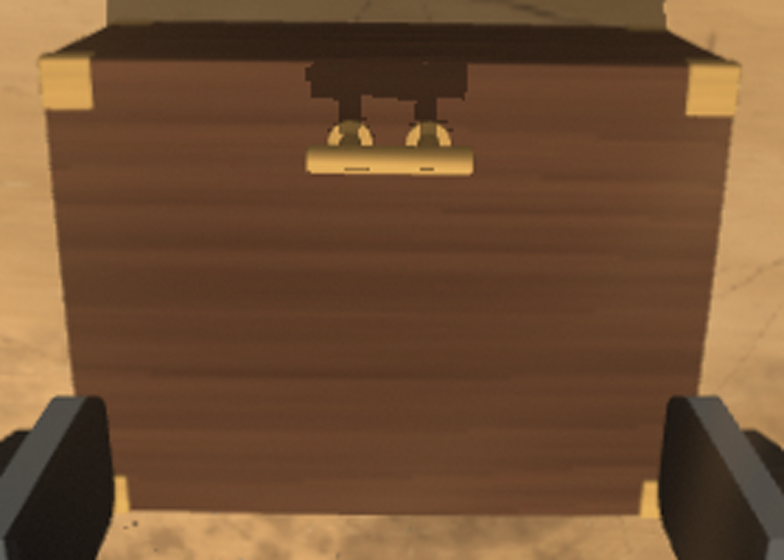

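```bash
cat >> h.py <<'E'
CX,CY,TH=499.3,-63.5,np.radians(2.8)
def cw(P):
    c,s=np.cos(TH),np.sin(TH); x,y,z=P
    return np.array([CX+c*x-s*y,CY+s*x+c*y,z])
def handle(a):
    r=np.hypot(160,67); t=np.arctan2(67,-160)-a
    return cw([95+r*np.cos(t),0,60+r*np.sin(t)])
RPY=[-90,0,92.8]
def st(msg=''):
    s=readout.get_state(); print(msg,round(s['clock'],2),np.round(s['eef_pos'],1),'F',np.round(s['contact_force'],1),'w',round(s['width'],1)); return s
E
python3 - <<'E'
from h import *
h=handle(0);print(h)
o,d=ray('wrist',(279.3,193));print(o+d*(127-o[2])/d[2])
for a in np.linspace(0,1.62,9):
    p=handle(a)-[0,0,16]; print(round(a,2),np.round(p,1),planner.solve_ik(p,RPY) is not None)
effector.set_gripper(85)
ctrl.movep(h+[0,0,40],RPY)
print(ctrl.move_straight(h+[0,0,-17],vel=60,guard=8)); st()
snap('side','side1.png')
effector.set_gripper(50,force=40); st(); snap('wrist','w2.png')
E
```

```text
[434.37760107 -66.67523504 127.        ]
[435.93537366 -66.00087434 127.        ]
0.0 [434.4 -66.7 111. ] True
0.2 [451.1 -65.9 141.8] True
0.4 [473.7 -64.8 168.6] True
0.61 [501.2 -63.4 190.3] True
0.81 [532.5 -61.9 206.1] True
1.01 [566.3 -60.2 215.2] True
1.22 [601.2 -58.5 217.3] True
1.42 [635.9 -56.8 212.4] True
1.62 [668.9 -55.2 200.5] True
False
 5.06 [434.7 -66.8 110.3] F [0.3 0.5 0.1] w 85.2
 5.51 [434.5 -66.1 110.8] F [-0.7  1.9  5.4] w 54.4
```

View pics/w2.png

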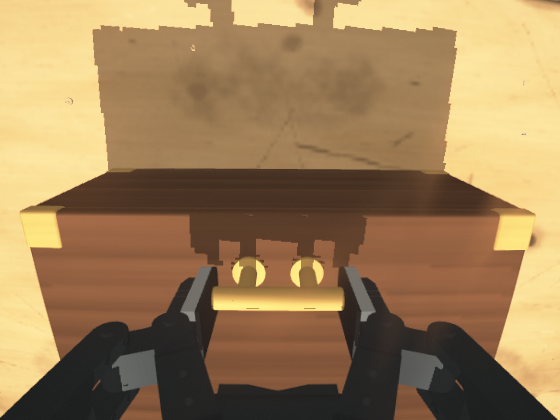

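The bar is gripped between the pads (columns 213–343, row 299). Next I swing the lid back along its arc.

Run:
```python
from h import *
off=np.array([0,0,-16.5])
for a in np.linspace(0,1.62,10)[1:]:
    ctrl.move_straight(handle(a)+off,vel=110); s=st(round(a,2))
    if np.linalg.norm(s['contact_force'])>35: print('high');break
snap('scene','sc2.png'); snap('side','sd2.png')
```

```text
0.18 5.99 [448.4 -65.5 137.5] F [ 0.5  1.8 -4.5] w 54.4
0.36 6.42 [467.6 -64.7 161.8] F [ 0.7  2.  -3.8] w 54.5
0.54 6.86 [490.9 -63.8 182.5] F [ 1.3  2.2 -5.2] w 54.3
0.72 7.29 [517.2 -62.6 198.7] F [-1.5  0.8 -4.6] w 54.3
0.9 7.72 [546.4 -61.4 210.1] F [-0.8  0.8 -3.2] w 54.3
1.08 8.16 [577.3 -60.1 216.4] F [-0.9  0.   1.6] w 54.6
1.26 8.59 [609.1 -58.7 217. ] F [-1.3 -1.6  4.1] w 54.5
1.44 9.03 [640.8 -57.4 211.8] F [ 0.3 -2.1  6.6] w 54.5
1.62 9.46 [670.9 -56.1 201.2] F [ 2.  -2.2  5.8] w 54.5
```

```bash
python3 -c "
import cv2,numpy as np
a=cv2.imread('pics/scene0.png')
b=np.hstack([cv2.imread('pics/sc2.png')[80:350,180:560],cv2.imread('pics/sd2.png')[80:350,180:560]]);cv2.imwrite('pics/c2.png',b)"
```

```text
(no output)
```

View pics/c2.png

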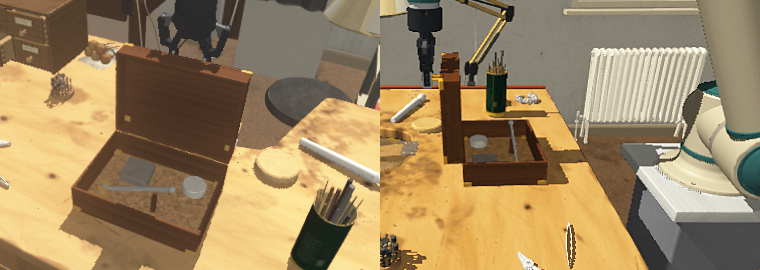

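```bash
python3 - <<'E'
from h import *
effector.set_gripper(85); s=st()
ctrl.move_straight(s['eef_pos']+[0,0,110],vel=200); st()
snap('scene','sc3.png'); snap('side','sd3.png')
rays={}
for t in ['stay_ball','stay_pivot','lid_handle','washed_tin','washed_block']:
  for c in ['scene','side']:
    r=vision.pinpoint(c,t)
    if r:
        uv=np.array(r[0]['point'])*[560,420]; rays[t,c]=ray(c,uv); print(t,c,np.round(uv,1),round(r[0]['score'],2))
  if (t,'scene') in rays and (t,'side') in rays:
    (o1,d1),(o2,d2)=rays[t,'scene'],rays[t,'side']
    k=np.linalg.lstsq(np.c_[d1,-d2],o2-o1,rcond=None)[0]; a,b=o1+k[0]*d1,o2+k[1]*d2
    print('  ',np.round((a+b)/2,1),'gap',np.linalg.norm(a-b).round(1))
print('exp ball',cw([-35,-52,81]),'pivot',cw([-35,85,20]),'handle',handle(1.62))
E
python3 -c "
import cv2,numpy as np
b=np.hstack([cv2.resize(cv2.imread('pics/'+f)[y:y+150,x:x+180],None,fx=2.2,fy=2.2) for f,x,y in(('sc3.png',240,200),('sd3.png',225,120))]);cv2.imwrite('pics/c3.png',b)"
```

```text
9.97 [668.5 -54.9 199.4] F [-0.3  0.4  0.7] w 84.8
 10.68 [667.9 -54.8 308.3] F [ 0.5  0.3 -1. ] w 84.8
stay_ball side [309.1 202.7] 0.51
stay_pivot scene [285.4 270.6] 0.96
stay_pivot side [316.9 248.8] 0.93
   [458.6  15.3  14.7] gap 3.8
lid_handle scene [367.  143.5] 0.64
lid_handle side [228.5 159.9] 0.71
   [667.9 -53.  214.6] gap 1.4
washed_tin scene [370.  268.4] 0.65
washed_tin side [299.2 238.6] 0.56
   [ 517.  -118.5   -2.8] gap 66.3
washed_block scene [317.  254.3] 0.83
washed_block side [283.  244.4] 0.47
   [537.5 -17.    7.8] gap 6.1
exp ball [ 466.88197322 -117.14766108   81.        ] pivot [460.18955476  19.68877973  20.        ] handle [668.88562038 -55.20587944 216.51104289]
```

View pics/c3.png

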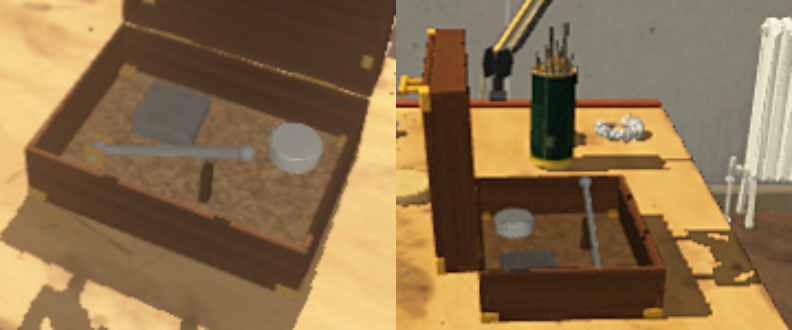

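Run:
```python
from h import *
b=cw([-35,-52,81]);print(proj('scene',b),proj('side',b))
(o1,d1),(o2,d2)=ray('scene',(351.8,269.5)),ray('side',(311,202.7))
k=np.linalg.lstsq(np.c_[d1,-d2],o2-o1,rcond=None)[0];a,c=o1+k[0]*d1,o2+k[1]*d2;print((a+c)/2,np.linalg.norm(a-c),b)
o,d=ray('scene',(374.5,260));print('tin',o+d*(28-o[2])/d[2])
```

```text
[[351.98167378 267.9249334 ]] [[310.07903542 201.93298498]]
[ 464.61461435 -117.67899874   78.86250811] 0.7735372646690475 [ 466.88197322 -117.14766108   81.        ]
tin [ 556.02661694 -133.43708079   28.        ]
```

```bash
cat >> h.py <<'E'
def ball(a):
    p=np.radians(24)+a; return np.array([-35,85-150*np.cos(p),20+150*np.sin(p)])
def fing(a,d,low=12): return cw(ball(a)+[0,-d,-low])
E
python3 - <<'E'
from h import *
effector.set_gripper(0)
p=fing(0,45); 
ctrl.move_straight([p[0],p[1],300],vel=250)
ctrl.move_straight(p,vel=180); st()
ctrl.move_straight(fing(0,20),vel=60,guard=10); st()
snap('side','sd4.png'); snap('wrist','w4.png')
E
python3 -c "
import cv2,numpy as np
b=np.hstack([cv2.resize(cv2.imread('pics/sd4.png')[120:270,225:405],None,fx=2.2,fy=2.2),cv2.resize(cv2.imread('pics/w4.png'),(396,330))]);cv2.imwrite('pics/c4.png',b)"
```

```text
14.53 [ 469.8 -162.4   69.7] F [-0.  -0.9  1.6] w -0.0
 15.1 [ 467.8 -137.1   69.2] F [-0.2 -1.5  0.8] w -0.4
```

View pics/c4.png

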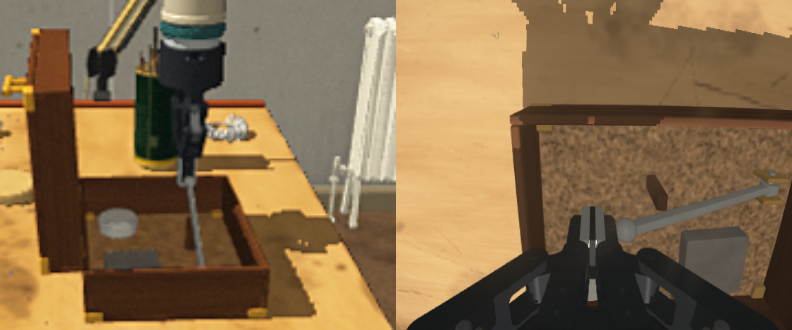

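The finger stands right against the ball on its -y side (wrist crop, ball at about 627,230). Next I follow the arc.

```bash
python3 - <<'E'
from h import *
for a in np.linspace(0,1.22,7)[1:]:
    if ctrl.move_straight(fing(a,19),vel=90,guard=12): print('guard')
    st(round(a,2))
snap('side','sd5.png'); snap('wrist','w5.png'); snap('scene','sc5.png')
E
python3 -c "
import cv2,numpy as np
b=np.hstack([cv2.resize(cv2.imread('pics/sc5.png')[120:330,220:432],(400,400)),cv2.resize(cv2.imread('pics/w5.png'),(396,400))]);cv2.imwrite('pics/c5.png',b)"
```

```text
0.2 15.69 [ 467.5 -121.9   95.9] F [-0.9 -5.5  3.2] w -0.1
0.41 16.18 [ 466.9 -102.1  118.9] F [-1.5 -6.7  5.1] w 0.2
0.61 16.68 [464.3 -75.8 135.7] F [0.2 0.3 1. ] w -0.0
0.81 17.17 [463.5 -48.7 149.5] F [-1.1  0.5 -0.6] w 0.2
1.02 17.66 [462.1 -19.4 156.6] F [ 0.1  0.2 -0.1] w -0.3
1.22 18.15 [460.6  10.9 157.6] F [-0.5 -0.7 -0.6] w -0.2
```

View pics/c5.png

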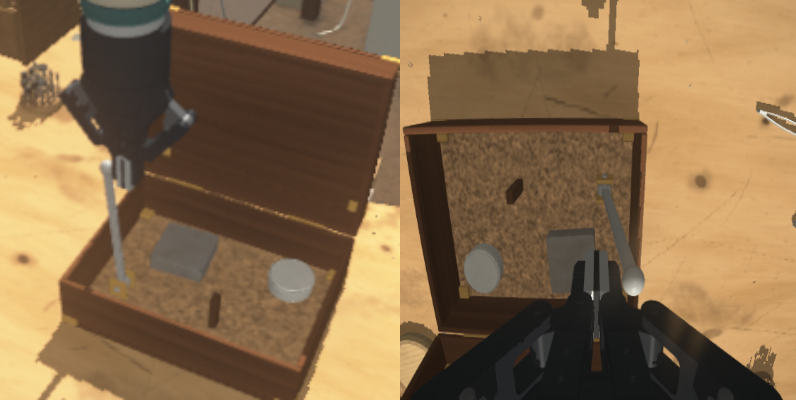

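The stay is up and just ahead of the finger. I push gently on to the stop with a guard.

```bash
python3 - <<'E'
from h import *
print(ctrl.move_straight(fing(1.29,14),vel=25,guard=4)); st()
snap('side','sd6.png'); snap('wrist','w6.png')
s=st(); ctrl.move_straight(cw(ball(1.29)+[0,-70,-12]),vel=120); p=readout.get_state()['eef_pos']
ctrl.move_straight([p[0],p[1],300],vel=220)
a=snap('side','sd7.png'); b=snap('scene','sc7.png')
for c in ('side','scene'):
  print(c,[(x,np.round(proj(c,cw(ball(x))),1)) for x in (1.15,1.19,1.29)])
  print([np.array(r['point'])*[560,420] for r in vision.pinpoint(c,'stay_ball')])
E
python3 -c "
import cv2,numpy as np
b=np.hstack([cv2.resize(cv2.imread('pics/sc7.png')[150:330,230:410],(395,395),interpolation=cv2.INTER_CUBIC),cv2.resize(cv2.imread('pics/sd7.png')[120:270,230:380],(395,395),interpolation=cv2.INTER_CUBIC)]);cv2.imwrite('pics/c7.png',b)"
```

```text
True
 18.78 [460.2  20.8 156.8] F [-0.1 -1.4  2. ] w -0.2
 18.88 [460.2  20.8 156.7] F [ 0.8 -2.4  3. ] w -0.0
side [(1.15, array([[320.6, 188.9]])), (1.19, array([[321. , 189.9]])), (1.29, array([[322.2, 193. ]]))]
[array([321.104, 193.704])]
scene [(1.15, array([[283.2, 208.6]])), (1.19, array([[280.1, 207.7]])), (1.29, array([[272.7, 206. ]]))]
[array([269.304, 205.8  ]), array([352.688, 224.196])]
```

View pics/c7.png

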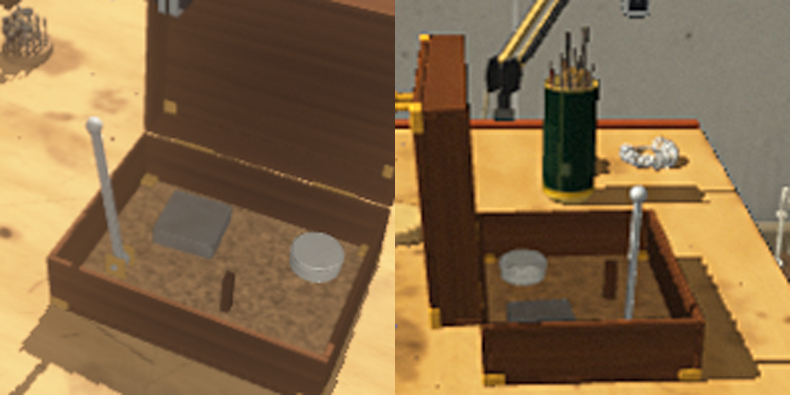

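View pics/w6.png

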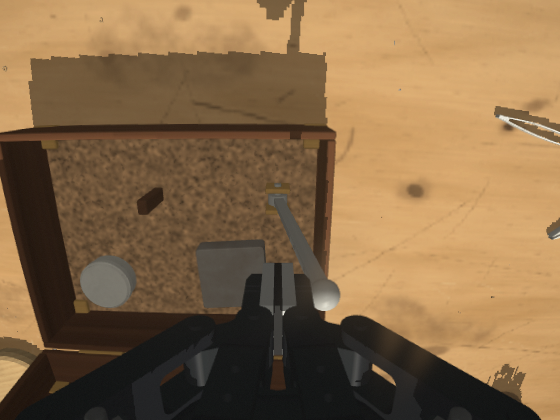

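Stay is at 1.29 by both cameras. Next I re-grip the bar and lower the lid.

Run:
```python
from h import *
effector.set_gripper(85)
h=handle(1.62); p=np.array([668.5,-54.9,199.4])
ctrl.move_straight([p[0],p[1],310],vel=250)
print(ctrl.move_straight(p,vel=120,guard=8)); st()
effector.set_gripper(50,force=50); st('grip'); snap('wrist','w8.png'); snap('side','sd8.png')
```

```text
False
 23.3 [669.  -55.  200.4] F [-0.2  0.2 -0.2] w 85.0
grip 23.7 [669.  -56.3 201. ] F [-1.  -2.9  5.8] w 54.2
```

View pics/w8.png

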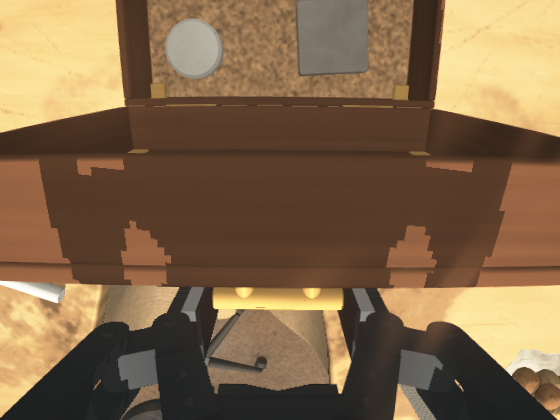

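Bar gripped at both ends again (columns 213–343, row 298). Now lowering.

```bash
python3 - <<'E'
from h import *
off=np.array([0,0,-16.5])
for a in np.linspace(1.62,0.66,8)[1:]:
    ctrl.move_straight(handle(a)+off,vel=80); s=st(round(a,2))
    if np.linalg.norm(s['contact_force'])>35 or s['width']<50: print('STOP');break
snap('side','sd9.png'); snap('scene','sc9.png')
E
python3 -c "
import cv2,numpy as np
b=np.hstack([cv2.resize(cv2.imread('pics/sc9.png')[100:330,200:430],(395,395),interpolation=cv2.INTER_CUBIC),cv2.resize(cv2.imread('pics/sd9.png')[100:280,210:390],(395,395),interpolation=cv2.INTER_CUBIC)]);cv2.imwrite('pics/c9.png',b)"
```

```text
1.48 24.24 [647.7 -57.1 209.5] F [ 3.1 -4.5  4.2] w 53.8
1.35 24.69 [624.7 -58.1 215.1] F [ 3.  -4.6  4.6] w 54.2
1.21 25.14 [600.4 -59.1 217.4] F [ 1.3 -4.2  5.3] w 54.1
1.07 25.59 [576.3 -60.1 216.6] F [ 1.7 -5.1  5.8] w 54.2
0.93 26.04 [552.4 -61.1 212.5] F [ 0.1 -4.1  6.6] w 53.8
0.8 26.49 [528.9 -62.1 205. ] F [-1.9 -4.5  7.9] w 54.0
0.66 26.94 [506.6 -63.  194.5] F [-3.  -5.   6.9] w 54.0
```

View pics/c9.png

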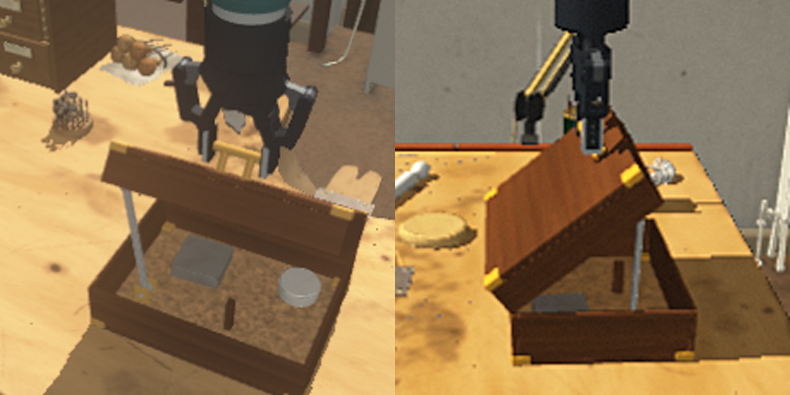

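```bash
python3 - <<'E'
from h import *
off=np.array([0,0,-16.5])
f0=None
for a in [0.62,0.58,0.56,0.545,0.53,0.52,0.51,0.50,0.49,0.48]:
    g=ctrl.move_straight(handle(a)+off,vel=25,guard=7); s=st((a,g))
    f=s['contact_force']
    if a==0.58: f0=f
    if f0 is not None and (g or f[2]-f0[2]>4): print('contact');break
snap('side','sd10.png'); snap('scene','sc10.png')
E
python3 -c "
import cv2,numpy as np
b=np.hstack([cv2.resize(cv2.imread('pics/sc10.png')[100:330,200:430],(395,395),interpolation=cv2.INTER_CUBIC),cv2.resize(cv2.imread('pics/sd10.png')[100:280,210:390],(395,395),interpolation=cv2.INTER_CUBIC)]);cv2.imwrite('pics/c10.png',b)"
```

```text
(0.62, False) 27.47 [500.7 -63.3 191. ] F [-4.8 -4.1  7.6] w 53.9
(0.58, False) 27.89 [494.7 -63.5 187.1] F [-3.8 -4.8  6.2] w 54.1
(0.56, False) 28.18 [491.7 -63.6 185. ] F [-3.9 -4.9  6.4] w 54.2
(0.545, False) 28.43 [489.5 -63.7 183.4] F [-4.8 -4.7  6.7] w 53.9
(0.53, False) 28.68 [487.4 -63.8 181.9] F [-4.9 -3.8  7.3] w 54.1
(0.52, False) 28.93 [486.  -63.9 180.8] F [-4.4 -5.2  6.9] w 53.9
(0.51, False) 29.18 [485.3 -63.9 180.2] F [-3.1 -4.5  9.3] w 54.0
(0.5, False) 29.43 [485.2 -64.  180. ] F [-2.8 -3.4 12. ] w 54.2
contact
```

View pics/c10.png

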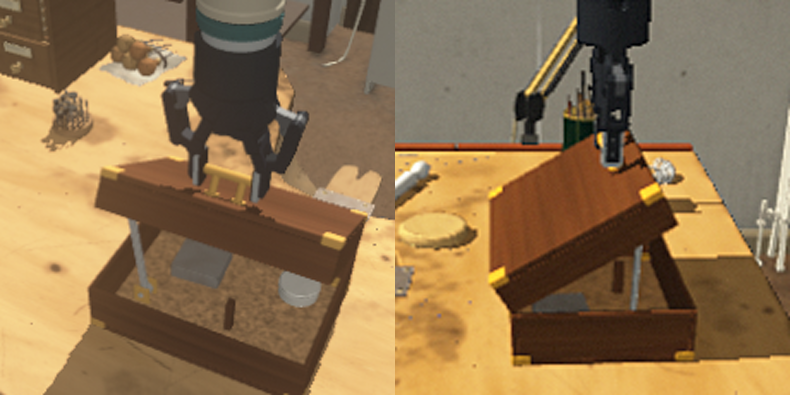

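The tool has stalled at z 180 with rising force, so the lid rests on the ball. I release and withdraw.

```bash
python3 - <<'E'
from h import *
effector.set_gripper(85); s=st()
snap('side','sd11.png')
p=s['eef_pos']; ctrl.move_straight(p+[0,0,120],vel=120); st()
ctrl.pause(0.3)
snap('side','sd12.png'); snap('scene','sc12.png'); snap('wrist','w12.png')
rr=[]
for c in ['scene','side']:
    r=vision.pinpoint(c,'lid_handle'); uv=np.array(r[0]['point'])*[560,420]; print(uv); rr.append(ray(c,uv))
    for a in (0.48,.53,.59): print(a,proj(c,handle(a)))
(o1,d1),(o2,d2)=rr
k=np.linalg.lstsq(np.c_[d1,-d2],o2-o1,rcond=None)[0];a,c=o1+k[0]*d1,o2+k[1]*d2;print((a+c)/2,np.linalg.norm(a-c),handle(.53))
E
python3 -c "
import cv2,numpy as np
b=np.hstack([cv2.resize(cv2.imread('pics/sc12.png')[100:330,200:430],(395,395),interpolation=cv2.INTER_CUBIC),cv2.resize(cv2.imread('pics/sd12.png')[100:280,210:390],(395,395),interpolation=cv2.INTER_CUBIC)]);cv2.imwrite('pics/c12.png',b)"
```

```text
29.95 [485.5 -63.5 178.3] F [0.5 0.7 0.4] w 84.8
 31.14 [485.  -63.4 297.5] F [ 0.2 -0.2 -0.4] w 84.9
[334.208 202.02 ]
0.48 [[332.49597972 205.20476528]]
0.53 [[334.16377919 200.4764018 ]]
0.59 [[336.21279829 194.9316196 ]]
[305.928 164.304]
0.48 [[307.21592945 166.98872711]]
0.53 [[304.44592716 164.84601695]]
0.59 [[300.94955518 162.44793243]]
[486.25566685 -65.97368905 199.14010523] 0.6449286432437696 [490.13256032 -63.9483626  198.69340832]
```

View pics/c12.png

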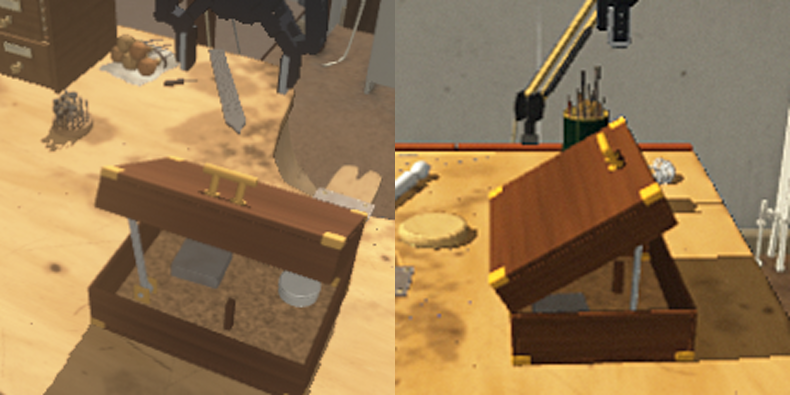

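The lid is propped at about 0.52 to 0.53 rad, the gripper is clear, and the tin and block have not moved. I hand in.

```bash
python3 -c "
from h import *
ctrl.pause(0.5); order.finish_job(); st()"
```

```text
the job is handed in; nothing more can be done
the job is handed in; nothing more can be done
```

The lid is now propped on the raised stay and the gripper is clear. I handed the job in at about 32 s on the robot's clock, of the 66 s allowed.

I lifted the lid by its bar and laid it back, then pushed the stay up to its stop with the closed fingers. I re-gripped the bar and lowered the lid slowly until it rested on the ball, where the tool stalled and the force rose. Then I released and withdrew straight up.

What the last checks showed:
- **Stay:** both cameras put the ball where it should be for 1.29 rad, checked before the lid was lowered. In the last pictures the stay was still upright under the lid.
- **Lid:** it reads about 0.51–0.53 rad from the handle's position in the two cameras. It did not visibly move between the pictures before and after release.
- **Tin and block:** they look to be where they were. I judged this by eye and did not measure it.
- **Forces:** tool force readings stayed under about 15 N at every check.

- **Detections that disagreed:** the network's two sightings of the tin were 66 mm apart, so I ignored them and located it by hand. The ball was not detected once in the scene camera, so I read it from the picture.
- **Verdict:** the hand-in call reports none.

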